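# Load the sample changer from the stack magazine

### The arm

A 6-joint arm with a two-finger parallel gripper is mounted at the origin on the work surface. World frame = base frame: x ahead of the robot, y to its left, z up, the work surface at z = 0. Lengths are in m, angles in rad, forces in N, time in s.
With the tool pointing down it reaches from about 0.225 to 0.875 m from the base axis. Payload 3.4 kg.
Tool frame: the origin (TCP) lies on the centre line of the jaws, within the pads' length; the fingertips stand 11 mm ahead of it and the grasp point (between the pads) lies 8 mm behind it; z points along the fingers, y is the line along which they close (so a half turn about z gives the same grasp; the last joint's range is limited). The gripper opens to 85 mm and grips with 20 to 120 N. Pads are 22 mm wide; open, the fingers measure 114 mm over their backs; the gripper's body (76 mm by 85 mm) begins 54 mm behind the grasp point. The pads swing forward as they close: fully open they stand 13 mm farther back than shut.
Start: joints at [-1.347, 0.276, 1.505, -0, 1.361, -0.121], TCP at [0.194, -0.541, 0.242] pointing down, gripper open.
Joint ranges: [-2.89, 2.89], [-0.75, 2.08], [0.22, 2.7], [-1.18, 4.32], [0.11, 2.71], [-2.7, 2.7]. Speed limits (rad/s): [2.57, 2.57, 3.14, 3.14, 3.14, 3.14].

### API

Orientations are given as a unit quaternion [w, x, y, z].
In Python, from rig import manip, eyes, job gives the robot as it stands.
- The arm moves only by the tool drive_tool, never from a script. Its argument "rows" is a list of rows, each a list of 3 entries, a list of its own where there are three numbers: the turn, a rotation vector about the world's x, y, z in rad, then the shift along the world's x, y, z in cm, then the finger opening in cm, from 0 to 8.54. A call has 1 to 8 rows; each row shifts and turns the commanded pose from where the row before left it; what a row does not reach is not made up. A row lasts 1/8 s, in which the tool goes at most 62.5 mm and 10.7 degrees, less where a joint would pass 70% of its speed; a pose out of reach is approached as far as the arm can. A call is refused whole if a number of a shift passes 6.25 or a number of a turn 0.188, either way. A call with a gripper value outside its range is refused whole. The fingers move at their own pace and stop on an object; "force" is the grip in N (left out, the last holds). Time passes only in rows, so rows that do not move let the fingers close. It gives the time, the measured TCP pose, the force, the opening and the grip force at its end, in the units of the state.
- manip.get_state(): the state, without advancing time (a new reading comes with each control period).
- eyes.get_image(name): name is "scene" or "top"; returns the picture (384x512x3 uint8, red, green, blue); there is no depth.
- eyes.get_calibration(name): a dict with "camera_matrix" (3x3 intrinsics, pixels), "view" (4x4, takes a point from world to camera coordinates). Camera axes: x right, y up, looking along -z (the intrinsics and any distortion apply to the point x, -y, -z); pixel columns grow to the right and rows downward; lengths in m; the calibration is good to about 2 mm. A picture is of the moment at which its call begins. get_calibration takes no time and is no camera call.
- job.sign_off(): hands the job in; it is judged then, once.
The state is a dict: "clock": time; "qpos": joint angles; "qd": joint speeds; "effort": joint torques, N m; "position": TCP position; "ee_rot": TCP orientation; "contact_force": force on the tool from outside, world axes, zero at the start; "moment": the same for the moment, N m; "width": finger opening in m; "gripper_force": force on a finger pad.
Only numpy, scipy, OpenCV 4.12 (cv2) and the standard library are available. Lean on these libraries where they do the work, as an engineer would, in place of code of your own. Each camera call takes 0.05 s, during which the arm holds its last target. There are 200 camera calls.

### The job

Load every sample cassette waiting in the stack magazine into the sample changer: pull them out one at a time from the bottom of the stack, lay each flat and fully home in an empty pocket at the changer's front opening, and turn the changer's knob to bring the next empty pocket round. Leave the cassettes that are already in the changer in their pockets, and finish with all cassettes under the cover, an empty pocket stopped squarely at the opening, and the other things on the bench where they are.

Things in the scene. Friction and masses are not known exactly. Their poses are not given: they have to be found in the camera images.
- cassette_a: closed white plastic sample cassette, a plain block 80 mm long (x) x 38 mm wide (y) x 18 mm thick (z), 70 g, with a grey window on top; all cassettes are alike, and ends and faces do not matter; origin at the centre of its underside. Lowest in the magazine at the start.
- cassette_b: as cassette_a; in the magazine above cassette_a.
- cassette_c: as cassette_a; in the magazine above the others (absent in some runs).
- old_1: the same kind of cassette, already in a pocket of the changer at the start (absent in some runs).
- old_2: as old_1, in another pocket.
- old_3: as old_1, in another pocket.
- magazine: fixed gravity-fed stack magazine of bare metal, foot 130 x 100 mm, 111 mm tall; origin on the bench under the middle of the stack; -x is its front, where cassettes come out. They lie with their length along x, centred within 2.5 mm. Side walls (outside faces 49 mm apart) cover only x = -8 to +44 mm: the front 32 mm of the cassettes is open at the sides. When the last is gone it is empty
- slot (a point): middle of the exit slot, on the floor of the magazine, 50 mm above the bench: front lower edge of the lowest cassette. The floor is only 24 mm wide, so fingers have room beside and below. The lowest cassette can be pinched by the sides of its front end with the gripper tilted some 40 deg, pointing to +x and down, and pulled 90 mm or more to -x; those above then drop
- gate (a point): lower end of the flat bar, 12 mm wide (x = -41.5 to -44.5 mm in the magazine), that holds back all cassettes but the lowest; the slot under it is 23 mm high. A clear cap closes the top of the magazine, 61 mm above the slot's floor
- changer: fixed sample changer: white base 264 mm wide (y), 16 mm high, and a round carousel under a clear cover, top 76 mm above the bench; origin on the bench on the carousel's axis; -x is its front. The cover spans x = -32 to +133 mm and y = +-132 mm, and also |y| > 60 mm down to x = -87 mm: only the pocket at the front is open, from above and in front (120 mm wide opening)
- load (a point): fixed point of the changer: centre of the floor of whichever pocket stands at the front opening, 80 mm in front of the axis and 45 mm above the bench; axes as the changer's
- carousel (a joint): turn of the carousel (rad), growing anticlockwise from above, 0 at the start with pocket0 at the opening; six detents at the multiples of 60 deg (1.047 rad); turns either way for three turns. It takes about 0.15 N m to leave a detent; past half way it snaps into the next
- knob (a point): black hexagonal knob on the carousel's axis, above the cover; 44 mm across flats, from 82 to 116 mm above the bench; this point is on the axis 102 mm above the bench; axes turn with the carousel. One pair of flats faces the point's x, the others follow at 60 deg steps
- beaker: glass beaker, 68 mm wide, 90 mm tall; loose bystander
- reagent_jar: amber jar, 56 mm wide, 65 mm tall; loose bystander
- flask_bottle: glass bottle, 66 mm wide, 150 mm tall; loose bystander
- weight: brass weight, 38 mm wide, 35 mm tall; loose bystander
- part_tray: small steel tray 110 x 80 x 22 mm; loose bystander
- pocket0 (a point): centre of the floor of a carousel pocket, 45 mm above the bench, 80 mm from the axis; turns with the carousel; its cassette lies flat with its length radial, from 40 to 120 mm from the axis
- pocket1 (a point): as pocket0, the next anticlockwise from above (60 deg). Each pocket has two side rails 43 mm apart and 7 mm high, from 62 to 90 mm from the axis, and an inner stop 36 mm from the axis
- pocket2 (a point): as pocket0, the next anticlockwise. The deck ends 93 mm from the axis, so the outer 27 mm of a cassette stands out in the air and can be held by its sides
- pocket3 (a point): as pocket0, the next anticlockwise
- pocket4 (a point): as pocket0, the next anticlockwise
- pocket5 (a point): as pocket0, the next anticlockwise

How it is judged:
By the outcome, as a careful person would: the job done as asked, in the order asked, and still so for the second after the job is handed in, with the robot touching nothing.
Of cassette_c, old_3 only 1 to 2 are there at a start; the rules pass over those that are not, and their reading is None.
Of old_1, old_2 only 1 to 1 are there at a start; the rules pass over those that are not, and their reading is None.
Once in a run the grip may slacken for a moment while it holds something.
It also fails if it takes over 210 s, if anything falls off the work surface, if the arm or the gripper's body presses on something with over 40 N, if the wrist force passes 120 N, or if a joint passes its speed limit or range.

## Working session

There is one attempt and no reset: what is moved stays moved. The work goes in short steps, Python scripts to look and compute and a tool call to move; the robot and the scene stay as the last step left them, time stands still between calls to the robot, and variables do not carry over. Pictures are saved under pics/ and viewed, at most 14 in all, crops included, and the job is handed in when it is done.

Besides the shell and the picture viewer there is one more tool, called after "Call:" as name(argument=value, ...) on one line, values as JSON. drive_tool: Moves the arm, as the interface text tells. Its arguments: {"type":"object","properties":{"rows":{"type":"array"},"force":{"type":"number"}},"required":["rows"]}

```bash
mkdir -p pics; ls; python3 - <<'E'
from rig import manip, eyes
import cv2,numpy as np
for n in("scene","top"):
    im=eyes.get_image(n); cv2.imwrite(f"pics/{n}0.png",cv2.resize(im[:,:,::-1],(800,600),interpolation=cv2.INTER_CUBIC))
    np.save(f"pics/{n}0.npy",im)
    c=eyes.get_calibration(n); print({k:np.round(v,3).tolist() if not isinstance(v,str) else v for k,v in c.items()})
print(manip.get_state())
E
```

```text
pics
{'camera_matrix': [[479.796, 0.0, 264.999], [0.0, 479.796, 187.019], [0.0, 0.0, 1.0]], 'view': [[0.674, 0.738, 0.016, -0.411], [-0.611, 0.546, 0.573, 0.255], [0.415, -0.396, 0.819, -1.841], [0.0, 0.0, 0.0, 1.0]]}
{'camera_matrix': [[484.206, 0.0, 257.001], [0.0, 484.206, 197.074], [0.0, 0.0, 1.0]], 'view': [[0.01, -1.0, 0.01, 0.031], [0.986, 0.011, 0.164, -0.558], [-0.164, 0.009, 0.986, -1.381], [0.0, 0.0, 0.0, 1.0]]}
{'clock': 0.1, 'qpos': array([-1.34703133e+00,  2.76549454e-01,  1.50603599e+00, -2.01056956e-05,
        1.36070051e+00, -1.20943075e-01]), 'qd': array([ 0.00013387, -0.00116395, -0.00268208, -0.00065861, -0.00095302,
       -0.00059995]), 'effort': array([ 1.00062756e-03, -4.17701018e+01, -2.46404672e+01, -1.77228671e-04,
        5.93258752e-03,  5.66569852e-06]), 'position': array([ 0.19422007, -0.54071043,  0.24150437]), 'ee_rot': array([-8.45024477e-04,  9.85183061e-01,  1.71503994e-01, -5.33248590e-05]), 'contact_force': array([ 0.35491769,  0.34288639, -0.54871408]), 'moment': array([-0.0437788 ,  0.00466226, -0.03906664]), 'gripper_force': 0.0, 'width': 0.08543111227503332}
```

View pics/scene0.png

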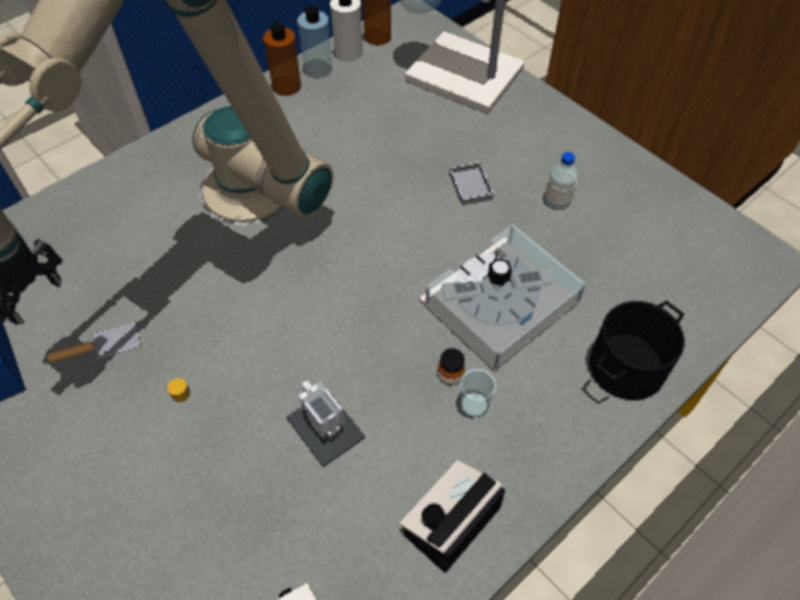

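View pics/top0.png

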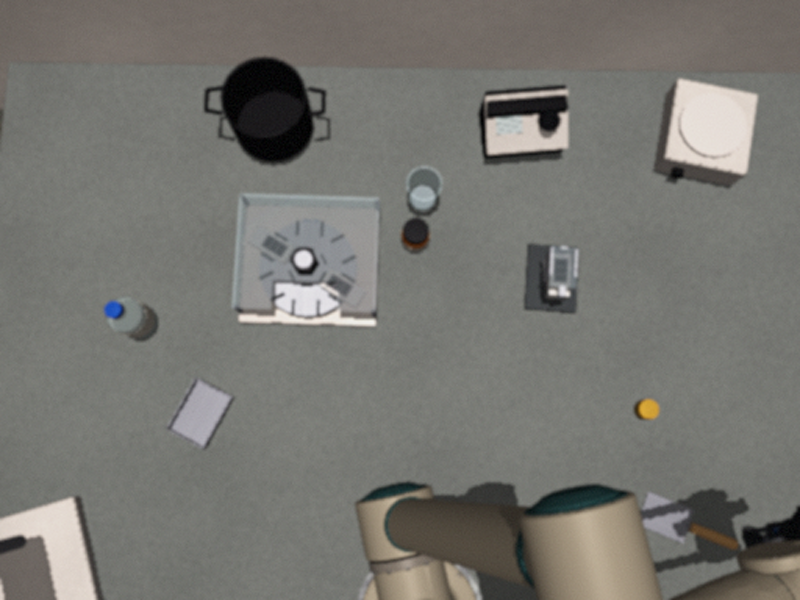

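The scene shows the changer around (500,290) and the magazine around (325,415). In the top view the changer knob is at (305,260) and the magazine is at (560,272). Next I'll zoom in to get precise positions.

```bash
cat > h.py <<'E'
import numpy as np,cv2
from rig import manip,eyes
def proj(n,P):
    c=eyes.get_calibration(n);K=np.array(c["camera_matrix"]);V=np.array(c["view"])
    p=np.atleast_2d(P)@V[:3,:3].T+V[:3,3]; p=p*[1,-1,-1]; q=p@K.T; return q[:,:2]/q[:,2:]
def back(n,uv,z):
    c=eyes.get_calibration(n);K=np.array(c["camera_matrix"]);V=np.array(c["view"]);R=V[:3,:3]
    o=-R.T@V[:3,3]; d=R.T@(np.array([1,-1,-1])*(np.linalg.inv(K)@[uv[0],uv[1],1])); return o+d*(z-o[2])/d[2]
def crop(im,x0,y0,w,h,s):
    return cv2.resize(im[y0:y0+h,x0:x0+w,::-1],None,fx=s,fy=s,interpolation=cv2.INTER_CUBIC)
E
python3 - <<'E'
from h import *
t=np.load("pics/top0.npy");s=np.load("pics/scene0.npy")
A=crop(t,145,118,100,95,4);B=crop(s,265,140,115,95,0+4)[:, :400]
C=crop(t,330,150,45,55,5);
a=np.zeros((600,800,3),np.uint8)
a[:380,:400]=A; a[:380,400:800]=B
a[380:600,:180]=crop(t,330,150,45,55,4); a[380:600,200:440]=crop(s,180,240,60,55,4)
cv2.imwrite("pics/z.png",a)
E
```

```text
(no output)
```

View pics/z.png

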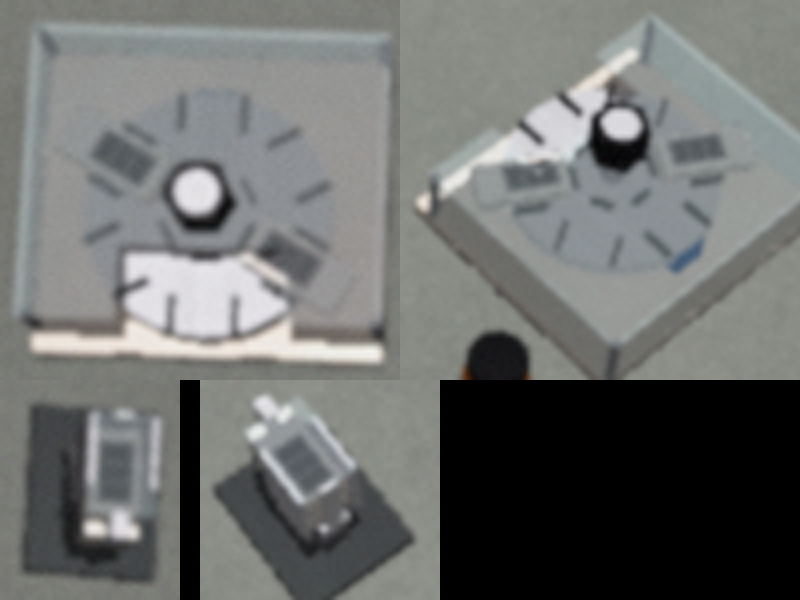

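Crops: old cassettes sit at front-right and back-left (pocket1 and pocket4). Pocket0 at the front is empty. The magazine walls in the top crop run from column 87 to 160. Next I'll fit the poses and overlay them.

```bash
cat > fit.py <<'E'
from h import *
def w(cx,cy,yaw,L):
    L=np.atleast_2d(L).astype(float)/1000; c,s=np.cos(yaw),np.sin(yaw)
    return np.c_[cx+c*L[:,0]-s*L[:,1],cy+s*L[:,0]+c*L[:,1],L[:,2]]
def draw(img,n,pose,lines,off,s,col):
    for l in lines:
        p=(proj(n,w(*pose,l))-off+.5)*s-.5
        cv2.polylines(img,[np.round(p*8).astype(int)],False,col,1,cv2.LINE_AA,3)
box=lambda x0,x1,y0,y1,z:[[x0,y0,z],[x1,y0,z],[x1,y1,z],[x0,y1,z],[x0,y0,z]]
hexa=[[25.4*np.cos(a),25.4*np.sin(a),116] for a in np.radians(np.arange(30,400,60))]
ch=[box(-32,133,-132,132,76),box(-87,-32,60,132,76),box(-87,-32,-132,-60,76),box(-120,-40,-19,19,45),hexa,[[93*np.cos(a),93*np.sin(a),45] for a in np.radians(np.arange(0,361,5))]]
mg=[box(-8,44,-24.5,24.5,111),box(-40,40,-19,19,50),box(-44.5,-41.5,-6,6,111)]
E
python3 - <<'E'
from fit import *
from scipy.optimize import least_squares
t=np.load("pics/top0.npy");s=np.load("pics/scene0.npy")
a=lambda u,v,o,y0=0,x0=0:np.array([(u-x0)/4+o[0],(v-y0)/4+o[1]])
for nm,uv,z in [("knobtop",a(197,192,(145,118)),.116),("coverBL",a(38,25,(145,118)),.076),("coverBR",a(388,35,(145,118)),.076),("baseFL",a(30,352,(145,118)),.0),("baseFR",a(383,362,(145,118)),.0),
 ("footBL",a(32,403,(330,150),380),0),("footFL",a(25,573,(330,150),380),0),("footFR",a(155,580,(330,150),380),0),("magtop",a(124,473,(330,150),380),.111)]:
    print(nm,np.round(back("top",uv,z),4))
print("knob scene",back("scene",np.array([265+222/4,140+122/4]),.116))
for nm,uv in [("L",(215-200,490-380)),("R",(413-200,537-380))]: print("foot sc",nm,back("scene",np.array([180+uv[0]/4,240+uv[1]/4]),0))
E
```

```text
knobtop [0.6329 0.2162 0.116 ]
coverBL [0.7669 0.3422 0.076 ]
coverBR [0.7627 0.084  0.076 ]
baseFL [0.5342 0.353  0.    ]
baseFR [0.5296 0.0858 0.    ]
footBL [ 0.6977 -0.2123  0.    ]
footFL [ 0.5644 -0.2046  0.    ]
footFR [ 0.5601 -0.3037  0.    ]
magtop [ 0.6187 -0.2568  0.111 ]
knob scene [0.63484864 0.22032391 0.116     ]
foot sc L [ 0.56078318 -0.29745757  0.        ]
foot sc R [ 0.69359141 -0.20871952  0.        ]
```

```bash
cat > ov.py <<'E'
from fit import *
def show(fn,C,M,t,s,S=6):
    out=np.zeros((600,800,3),np.uint8)
    def put(im,n,x0,y0,w_,h_,S,r,c,pose,lines):
        k=crop(im,x0,y0,w_,h_,S); draw(k,n,pose,lines,[x0,y0],S,(0,0,255)); k=k[:600-r,:800-c]; out[r:r+k.shape[0],c:c+k.shape[1]]=k
    put(t,"top",145,118,100,95,3.6,0,0,C,ch); put(s,"scene",265,140,115,95,3.6,0,380,C,ch)
    foot=[box(-65,65,-50,50,0)]
    put(t,"top",330,150,45,55,4.5,345,0,M,mg+foot); put(s,"scene",180,240,60,62,4.1,345,300,M,mg+foot)
    cv2.imwrite(fn,out)
E
python3 - <<'E'
from ov import *
show("pics/o1.png",(.634,.218,-.017),(.626,-.257,-.055),np.load("pics/top0.npy"),np.load("pics/scene0.npy"))
E
```

```text
(no output)
```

View pics/o1.png

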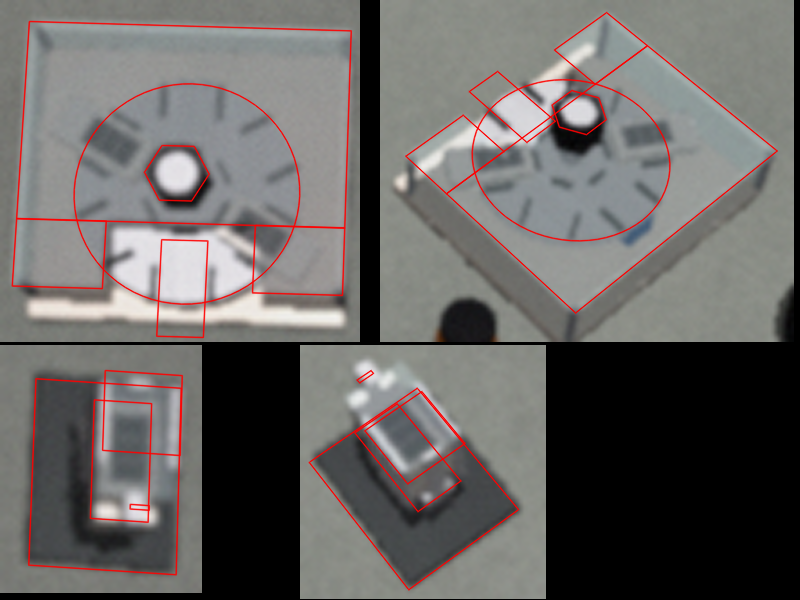

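```bash
cat >> fit.py <<'E'
from scipy.spatial.transform import Rotation as Ro
C=(.634,.218,-.017); M=(.626,-.257,-.055)
def tool(yaw,tilt): # tool y along local y, z pointing to +x and down
    t=np.radians(tilt);z=np.array([np.sin(t),0,-np.cos(t)]);y=np.array([0,-1.,0]);x=np.cross(y,z)
    return Ro.from_euler('z',yaw)*Ro.from_matrix(np.c_[x,y,z])
def plan(pos,R=None):
    s=manip.get_state();q=s["ee_rot"];R0=Ro.from_quat(np.r_[q[1:],q[0]])
    d=(np.array(pos)-s["position"])*100
    rv=(R*R0.inv()).as_rotvec() if R is not None else np.zeros(3)
    print("shift cm",d.round(2),"rot",rv.round(3),"n>=",int(np.ceil(max(np.linalg.norm(rv)/.18,np.linalg.norm(d)/6))),"w",round(s["width"],4),"q",s["qpos"].round(2),"F",s["contact_force"].round(1),"t",s["clock"])
E
python3 - <<'E'
from fit import *
t0=np.array([330+128/4.5,150+88/4.5]); s0=np.array([180+108/4.1,240+110/4.1])
for z in(.086,.104): print(z,back("top",t0,z),back("scene",s0,z))
R=tool(M[2],45)
plan(w(*M,[-103,0,130])[0],R); print(w(*M,[-103,0,130]),w(*M,[-32.3,0,42.3]),w(*C,[-80,0,45]))
E
```

```text
0.086 [ 0.63508387 -0.25540241  0.086     ] [ 0.64295131 -0.26415079  0.086     ]
0.104 [ 0.63097535 -0.25138605  0.104     ] [ 0.65071549 -0.26837139  0.104     ]
shift cm [ 32.89  28.94 -11.15] rot [ 0.112 -0.782 -0.38 ] n>= 8 w 0.0854 q [-1.35  0.28  1.51 -0.    1.36 -0.12] F [ 0.4  0.3 -0.5] t 0.1
[[ 0.52315575 -0.25133786  0.13      ]] [[ 0.59374884 -0.2552244   0.0423    ]] [[0.55401156 0.21935993 0.045     ]]
```

Call:
drive_tool(rows=[[[0.009,-0.065,-0.032],[2.74,2.41,-0.5],6.0],[[0.009,-0.065,-0.032],[2.74,2.41,-0.5],6.0],[[0.009,-0.065,-0.032],[2.74,2.41,-0.5],6.0],[[0.009,-0.065,-0.032],[2.74,2.41,-0.5],6.0],[[0.009,-0.065,-0.032],[2.74,2.41,-0.5],6.0],[[0.009,-0.065,-0.032],[2.74,2.41,-0.5],6.0],[[0.009,-0.065,-0.032],[2.74,2.41,-0.5],6.0],[[0.009,-0.065,-0.032],[2.74,2.41,-0.5],6.0]], force=50)

```text
clock: 1.1
position: [0.4141, -0.3475, 0.202]
ee_rot: [0.009, 0.965, 0.039, 0.259]
contact_force: [-0.1, -0.3, 0.0]
width: 0.0603
gripper_force: 0.0
```

Call:
drive_tool(rows=[[[0.009,-0.065,-0.032],[2.74,2.41,-1],6.0],[[0.009,-0.065,-0.032],[2.74,2.41,-1],6.0],[[0.009,-0.065,-0.032],[2.74,2.41,-1],6.0],[[0.009,-0.065,-0.032],[2.74,2.41,-1],6.0],[[0,0,0],[0,0,0],6.0]])

```text
clock: 1.72
position: [0.5224, -0.2486, 0.16]
ee_rot: [0.011, 0.925, -0.028, 0.379]
contact_force: [-0.0, 0.6, 0.1]
width: 0.0599
gripper_force: 0.0
```

```bash
python3 - <<'E'
from fit import *
plan(w(*M,[-103,0,130])[0],tool(M[2],45))
E
```

```text
shift cm [ 0.07 -0.27 -3.  ] rot [-0.002 -0.007  0.004] n>= 1 w 0.0599 q [-0.9   0.17  2.21  1.28  0.58 -0.33] F [-0.   0.6  0.1] t 1.725
```

Call:
drive_tool(rows=[[[-0.002,-0.007,0.004],[0,-0.3,-3],6.0],[[0,0,0],[1,0,-1.8],6.0],[[0,0,0],[1,-0.1,-1.7],6.0],[[0,0,0],[1,-0.1,-1.7],6.0],[[0,0,0],[1,-0.1,-1.6],6.0],[[0,0,0],[1,0,-1],6.0],[[0,0,0],[0,0,0],6.0]])

```text
clock: 2.6
position: [0.5737, -0.2592, 0.0541]
ee_rot: [0.014, 0.923, -0.026, 0.384]
contact_force: [-0.4, 0.9, -0.6]
width: 0.06
gripper_force: 0.0
```

```bash
python3 - <<'E'
from fit import *
plan(w(*M,[-32.3,0,42.3])[0],tool(M[2],45))
t=eyes.get_image("top");s=eyes.get_image("scene")
a=np.zeros((440,800,3),np.uint8)
k=crop(t,320,140,66,73,6);draw(k,"top",M,mg,[320,140],6,(0,0,255));a[:438,:396]=k
k=crop(s,170,225,66,73,6);draw(k,"scene",M,mg,[170,225],6,(0,0,255));a[:438,400:796]=k
cv2.imwrite("pics/g1.png",a)
E
```

```text
shift cm [ 2.01  0.4  -1.18] rot [0.006 0.004 0.003] n>= 1 w 0.06 q [-0.82  0.44  2.25  1.87  0.53 -0.94] F [-0.4  0.9 -0.6] t 2.6
```

View pics/g1.png

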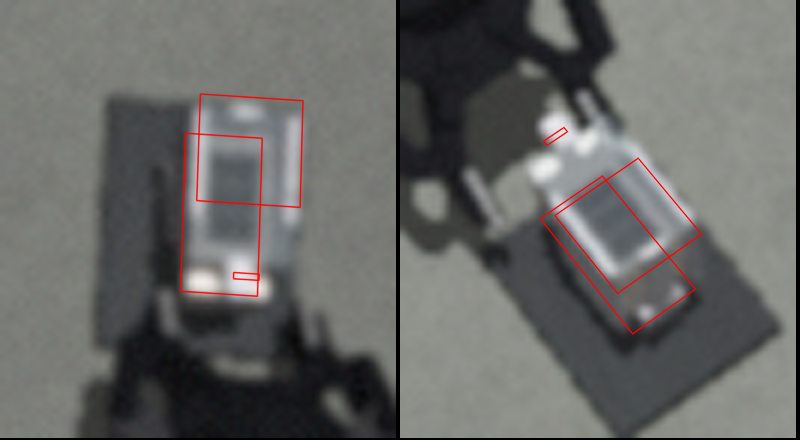

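Call:
drive_tool(rows=[[[0.003,0.002,0.002],[1,0.2,-0.6],6.0],[[0.003,0.002,0.002],[1,0.2,-0.6],6.0],[[0,0,0],[0,0,0],6.0]])

```text
clock: 3.08
position: [0.594, -0.2537, 0.0421]
ee_rot: [0.01, 0.924, -0.024, 0.382]
contact_force: [-0.9, 1.0, -0.0]
width: 0.06
gripper_force: 0.0
```

Call:
drive_tool(rows=[[[0,0,0],[0,0,0],4.4],[[0,0,0],[0,0,0],3.6],[[0,0,0],[0,0,0],3.6],[[0,0,0],[0,0,0],3.6]], force=25)

```text
clock: 3.58
position: [0.5929, -0.2538, 0.0423]
ee_rot: [0.01, 0.924, -0.025, 0.382]
contact_force: [-1.8, 0.8, -0.5]
width: 0.0374
gripper_force: 25.2
```

```bash
python3 - <<'E'
from fit import *
plan(w(*M,[-32.3,0,42.3])[0],tool(M[2],45)); print(manip.get_state()["moment"])
E
```

```text
shift cm [ 0.08 -0.15 -0.  ] rot [-0.001 -0.    -0.002] n>= 1 w 0.0374 q [-0.78  0.47  2.22  1.92  0.52 -0.95] F [-1.8  0.8 -0.5] t 3.575
[0.10858333 0.36211923 0.10722881]
```

Call:
drive_tool(rows=[[[0,0,0],[0,0,0],3.4],[[0,0,0],[-0.6,0.03,0],3.4],[[0,0,0],[-1.2,0.07,0],3.4],[[0,0,0],[-1.6,0.09,0],3.4],[[0,0,0],[-1.8,0.1,0],3.4],[[0,0,0],[-1.8,0.1,0],3.4],[[0,0,0],[-1.8,0.1,0],3.4],[[0,0,0],[-1.8,0.1,0],3.4]], force=60)

```text
clock: 4.58
position: [0.4853, -0.2478, 0.0421]
ee_rot: [0.01, 0.924, -0.025, 0.382]
contact_force: [-0.4, -0.1, -0.4]
width: 0.0369
gripper_force: 60.3
```

```bash
python3 - <<'E'
from fit import *
plan(w(*M,[-132.3,0,42.3])[0],tool(M[2],45))
t=eyes.get_image("top");s=eyes.get_image("scene")
np.save("pics/t2.npy",t);np.save("pics/s2.npy",s)
a=np.zeros((600,800,3),np.uint8)
a[:600,:396]=crop(t,320,140,66,100,6)
a[:600,400:796]=crop(s,150,190,66,100,6)
cv2.imwrite("pics/g2.png",a)
E
```

```text
shift cm [ 0.86 -0.19  0.02] rot [-0.001 -0.001 -0.001] n>= 1 w 0.0369 q [-0.99  0.42  2.42  1.88  0.64 -1.15] F [-0.4 -0.1 -0.4] t 4.575
```

View pics/g2.png

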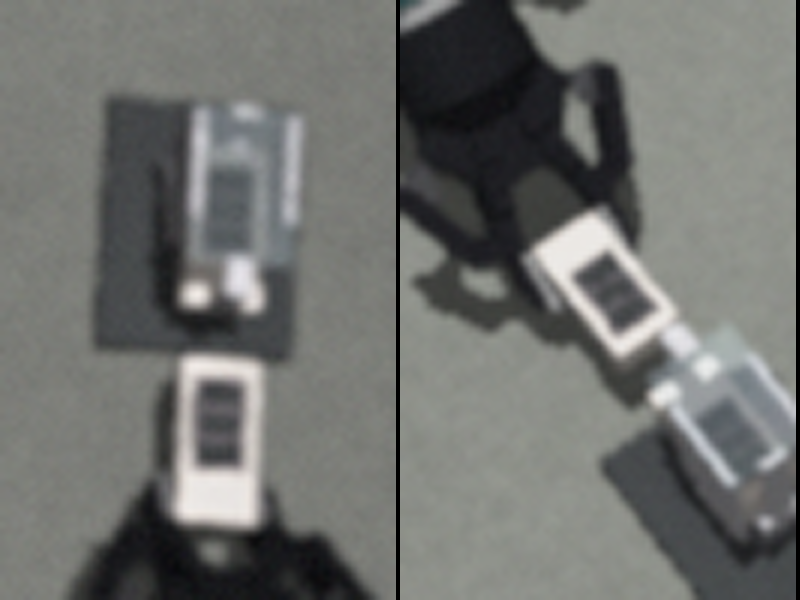

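The cassette is fully out and looks level. Its top face corners in the top crop are roughly (183,355), (264,357), (258,528) and (173,525).

```bash
python3 - <<'E'
from fit import *
uv=[(183,355),(264,357),(258,528),(173,525)]
P=np.array([back("top",np.array([320+(u+.5)/6-.5,140+(v+.5)/6-.5]),.068) for u,v in uv]);print(P.round(4))
uv=[(605,208),(675,308),(625,360),(530,248)]
Q=np.array([back("scene",np.array([150+(u+.5-400)/6-.5,190+(v+.5)/6-.5]),.068) for u,v in uv]);print(Q.round(4))
print(P.mean(0),Q.mean(0),np.linalg.norm(P[0]-P[3]),np.linalg.norm(P[0]-P[1]))
d=(P[0]+P[1]-P[2]-P[3]);print("yaw",np.arctan2(d[1],d[0])); d=(Q[2]+Q[1]-Q[0]-Q[3]);print("yaw s",np.arctan2(d[1],d[0]))
E
```

```text
[[ 0.5521 -0.2329  0.068 ]
 [ 0.5515 -0.2722  0.068 ]
 [ 0.4684 -0.2671  0.068 ]
 [ 0.4694 -0.2263  0.068 ]]
[[ 0.4737 -0.2217  0.068 ]
 [ 0.5449 -0.2308  0.068 ]
 [ 0.5516 -0.2676  0.068 ]
 [ 0.4671 -0.2649  0.068 ]]
[ 0.51035009 -0.24965021  0.068     ] [ 0.50931621 -0.24624203  0.068     ] 0.08292941156357908 0.03928576466676583
yaw -0.07039282876134292
yaw s -0.07598536322863841
```

```bash
sed -i 's/M=(.626,-.257,-.055)/M=(.618,-.2545,-.06)/' fit.py; python3 - <<'E'
from fit import *
plan(w(*C,[-115,0,60])[0],tool(-.01,45))
E
```

```text
shift cm [ 3.45 46.75  1.84] rot [-0.003 -0.003  0.046] n>= 8 w 0.0371 q [-0.99  0.42  2.42  1.88  0.64 -1.15] F [-0.1  0.  -1.1] t 4.675
```

Call:
drive_tool(rows=[[[0,0,0],[0,0.75,1.5],3.4],[[0,0,0],[0,2,1.5],3.4],[[0,0,0.005],[0,3,1],3.4],[[0,0,0.005],[0,3,0],3.4],[[0,0,0.005],[0,3,0],3.4],[[0,0,0.005],[0,3,0],3.4],[[0,0,0.005],[0,3,0],3.4],[[0,0,0.005],[0,3,0],3.4]])

```text
clock: 5.68
position: [0.4871, -0.0399, 0.0825]
ee_rot: [0.004, 0.924, -0.011, 0.383]
contact_force: [0.6, 0.0, -0.0]
width: 0.0372
gripper_force: 60.3
```

Call:
drive_tool(rows=[[[0,0,0.005],[0,3,0],3.4],[[0,0,0.005],[0,3,0],3.4],[[0,0,0.005],[0,3,0],3.4],[[0,0,0.005],[0,3,0],3.4],[[0,0,0],[0,3,0],3.4],[[0,0,0],[0,3,0],3.4],[[0,0,0],[1,3,0],3.4],[[0,0,0],[1,2,0],3.4]])

```text
clock: 6.68
position: [0.5071, 0.191, 0.0824]
ee_rot: [-0.0, 0.924, -0.001, 0.383]
contact_force: [0.1, -0.3, -0.8]
width: 0.0375
gripper_force: 60.3
```

Call:
drive_tool(rows=[[[0,0,0],[0.9,1,-0.8],3.4],[[0,0,0],[0.5,0,-0.5],3.4],[[0,0,0],[0,0,0],3.4]])

```text
clock: 7.05
position: [0.5208, 0.1983, 0.0682]
ee_rot: [0.001, 0.924, -0.002, 0.382]
contact_force: [-0.3, -0.4, -0.8]
width: 0.037
gripper_force: 60.3
```

```bash
python3 - <<'E'
from fit import *
plan(w(*C,[-115,0,60])[0],tool(-.01,45))
t=eyes.get_image("top");s=eyes.get_image("scene")
a=np.zeros((480,800,3),np.uint8)
k=crop(t,160,150,66,80,6);draw(k,"top",C,ch[3:],[160,150],6,(0,0,255));a[:480,:396]=k
k=crop(s,265,120,66,80,6);draw(k,"scene",C,ch[3:],[265,120],6,(0,0,255));a[:480,400:796]=k
cv2.imwrite("pics/g3.png",a)
E
```

```text
shift cm [-0.18  2.17 -0.82] rot [ 0.    -0.002 -0.005] n>= 1 w 0.037 q [ 0.43  0.35  2.38  3.92  0.44 -1.98] F [-0.3 -0.4 -0.8] t 7.05
```

View pics/g3.png

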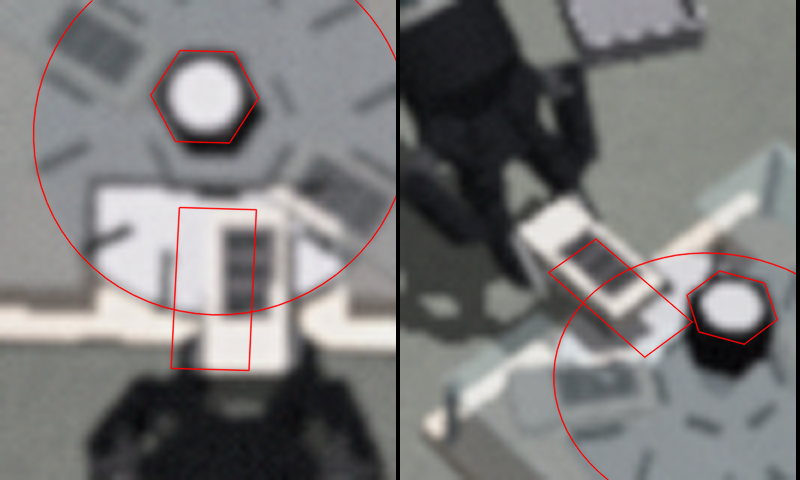

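Call:
drive_tool(rows=[[[0,0,0],[0,0.7,0],3.4],[[0,0,0],[-0.1,0.7,0],3.4],[[0,0,-0.005],[-0.1,0.75,0],3.4],[[0,0,0],[0,0,-0.4],3.4],[[0,0,0],[0,0,0],3.4]])

```text
clock: 7.78
position: [0.5187, 0.2202, 0.0649]
ee_rot: [0.002, 0.924, -0.004, 0.382]
contact_force: [0.3, -0.3, -0.9]
width: 0.0372
gripper_force: 60.3
```

```bash
python3 - <<'E'
from fit import *
plan(w(*C,[-115,0,60])[0],tool(-.01,45))
t=eyes.get_image("top");s=eyes.get_image("scene")
a=np.zeros((480,800,3),np.uint8)
k=crop(t,160,150,66,80,6);draw(k,"top",C,ch[3:],[160,150],6,(0,0,255));a[:480,:396]=k
k=crop(s,265,120,66,80,6);draw(k,"scene",C,ch[3:],[265,120],6,(0,0,255));a[:480,400:796]=k
cv2.imwrite("pics/g4.png",a)
E
```

```text
shift cm [ 0.03 -0.02 -0.49] rot [-0.    -0.001 -0.001] n>= 1 w 0.0372 q [ 0.49  0.37  2.36  4.02  0.45 -2.03] F [ 0.3 -0.3 -0.9] t 7.775
```

View pics/g4.png

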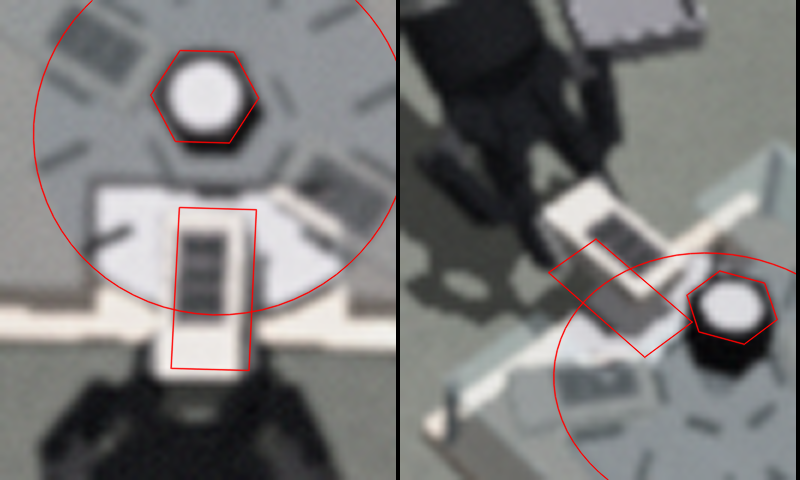

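Call:
drive_tool(rows=[[[0,0,0],[0,0,-0.8],3.4],[[0,0,0],[0,0,-0.8],3.4],[[0,0,0],[0,0,-0.6],3.4],[[0,0,0],[0,0,-0.3],3.4],[[0,0,0],[0,0,0],3.4]])

```text
clock: 8.5
position: [0.5192, 0.2208, 0.0401]
ee_rot: [0.001, 0.924, -0.004, 0.382]
contact_force: [0.3, -0.7, -0.6]
width: 0.0371
gripper_force: 60.3
```

Call:
drive_tool(rows=[[[0,0,0],[0,0,-0.15],3.4],[[0,0,0],[0,0,0],3.4]])

```text
clock: 8.75
position: [0.5192, 0.221, 0.039]
ee_rot: [0.001, 0.924, -0.004, 0.383]
contact_force: [0.7, 0.1, -1.1]
width: 0.0372
gripper_force: 44.1
```

Call:
drive_tool(rows=[[[0,0,0],[0,0,-0.1],3.4],[[0,0,0],[0,0,0],3.4]])

```text
clock: 9.0
position: [0.5191, 0.2209, 0.0378]
ee_rot: [0.001, 0.924, -0.004, 0.383]
contact_force: [0.2, -0.2, -1.0]
width: 0.0372
gripper_force: 60.9
```

Call:
drive_tool(rows=[[[0,0,0],[0,0,-0.1],3.4],[[0,0,0],[0,0,0],3.4]])

```text
clock: 9.25
position: [0.5193, 0.2209, 0.0372]
ee_rot: [0.001, 0.924, -0.004, 0.383]
contact_force: [-1.7, -0.5, 2.2]
width: 0.0373
gripper_force: 61.4
```

Call:
drive_tool(rows=[[[0,0,0],[0,0,-0.07],3.4],[[0,0,0],[0,0,0],3.4]])

```text
clock: 9.5
position: [0.5195, 0.2209, 0.0369]
ee_rot: [0.001, 0.924, -0.004, 0.384]
contact_force: [-4.0, 0.4, 5.4]
width: 0.0369
gripper_force: 61.8
```

```bash
python3 - <<'E'
from fit import *
plan(w(*C,[-115,0,37.1])[0],tool(-.01,45)); t=eyes.get_image("top");s=eyes.get_image("scene")
a=np.zeros((480,800,3),np.uint8)
k=crop(t,160,150,66,80,6);a[:480,:396]=k
k=crop(s,265,120,66,80,6);a[:480,400:796]=k
cv2.imwrite("pics/g5.png",a)
E
```

```text
shift cm [-0.04 -0.1   0.02] rot [-0.001  0.002 -0.002] n>= 1 w 0.0369 q [ 0.49  0.44  2.39  3.88  0.53 -1.87] F [-4.   0.4  5.4] t 9.5
```

View pics/g5.png

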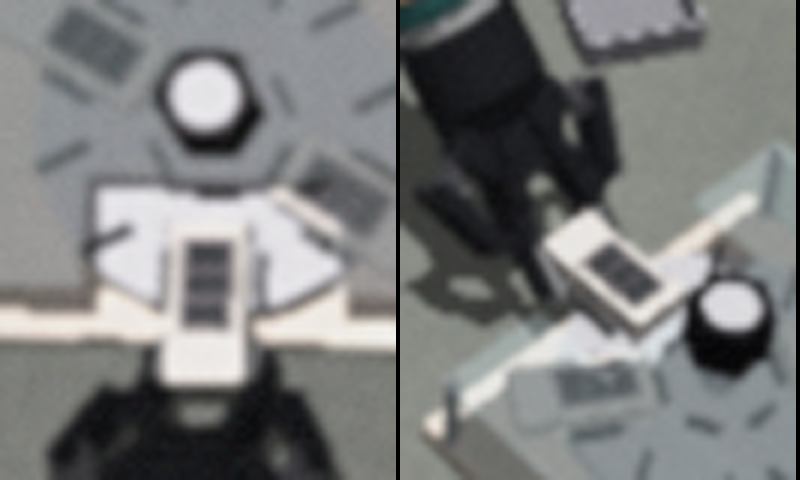

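Call:
drive_tool(rows=[[[0,0,0],[0,-0.15,0.12],3.4],[[0,0,0],[0.3,0,0],3.4],[[0,0,0],[0.3,0,0],3.4],[[0,0,0],[0,0,-0.08],3.4],[[0,0,0],[0,0,0],3.4]])

```text
clock: 10.22
position: [0.526, 0.2194, 0.0372]
ee_rot: [0.001, 0.924, -0.004, 0.384]
contact_force: [-0.4, -0.2, 3.4]
width: 0.0373
gripper_force: 61.5
```

Call:
drive_tool(rows=[[[0,0,0],[0,0,0],4.6],[[0,0,0],[0,0,0],4.8],[[0,0,0],[-0.5,0,0],4.8],[[0,0,0],[-0.5,0,0],4.8],[[0,0,0],[0,0,0],3.4],[[0,0,0],[0,0,0],3.4],[[0,0,0],[0,0,0],3.4]], force=30)

```text
clock: 11.1
position: [0.5152, 0.2195, 0.0365]
ee_rot: [0.001, 0.924, -0.004, 0.382]
contact_force: [0.3, -0.6, -0.6]
width: 0.0368
gripper_force: 29.9
```

Call:
drive_tool(rows=[[[0,0,0],[0.25,0,0],3.4],[[0,0,0],[0.2,0,0],3.4],[[0,0,0],[0,0,0],3.4]])

```text
clock: 11.48
position: [0.5201, 0.2194, 0.0367]
ee_rot: [0.001, 0.924, -0.004, 0.383]
contact_force: [0.4, 0.4, -0.3]
width: 0.0363
gripper_force: 29.9
```

```bash
cat > look.py <<'E'
from fit import *
import sys
def c2(fn):
    t=eyes.get_image("top");s=eyes.get_image("scene")
    a=np.zeros((480,800,3),np.uint8)
    a[:480,:396]=crop(t,160,150,66,80,6);a[:480,400:796]=crop(s,265,120,66,80,6)
    cv2.imwrite(fn,a)
E
python3 - <<'E'
from look import *
plan(w(*C,[-115,0,37.1])[0],tool(-.01,45)); c2("pics/g6.png")
E
```

```text
shift cm [-0.11  0.05  0.04] rot [-0.001  0.    -0.001] n>= 1 w 0.0363 q [ 0.49  0.44  2.39  3.87  0.53 -1.87] F [ 0.4  0.4 -0.3] t 11.475
```

View pics/g6.png

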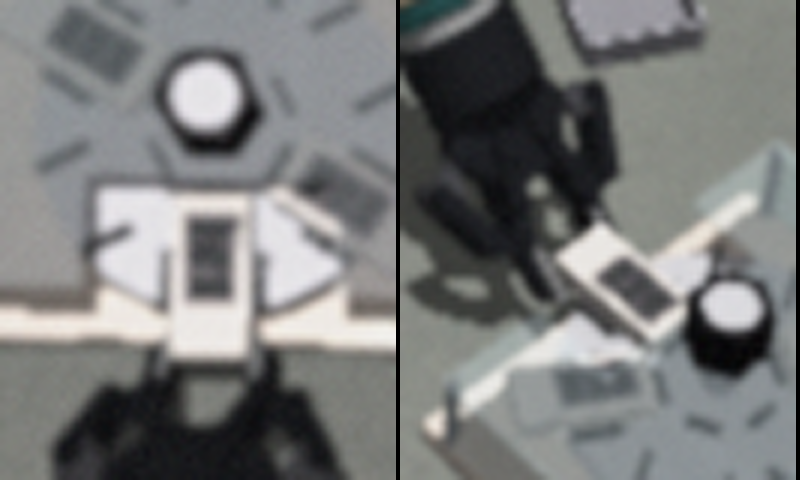

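```bash
python3 - <<'E'
from fit import *
P=np.array([back("top",np.array([160+(u+.5)/6-.5,150+(v+.5)/6-.5]),.063) for u,v in [(173,196),(252,196),(247,361),(166,360)]])
c,s=np.cos(C[2]),np.sin(C[2]); d=P.mean(0)[:2]-C[:2]; print(P.round(4),c*d[0]+s*d[1],-s*d[0]+c*d[1])
E
```

```text
[[0.5963 0.2383 0.063 ]
 [0.5968 0.1999 0.063 ]
 [0.5156 0.2    0.063 ]
 [0.5157 0.239  0.063 ]] -0.07791144088243204 -5.1379655813586864e-05
```

Cassette_a is seated: the measured centre is 78 mm in front of the axis and about 0 mm to the side. I'll release it and move to the knob.

Call:
drive_tool(rows=[[[0,0,0],[0,0,0],5.0],[[0,0,0],[0,0,0],5.5],[[0,0,0],[-1.5,0,0],5.5],[[0,0,0],[-2.5,0,0.5],6.0],[[0,0,0],[-1,0,3],6.0],[[0,0,0.1],[0,0,4],6.0],[[0,0,0.15],[0,0,4],6.0],[[0,0,0.15],[0,0,2],6.0]])

```text
clock: 12.58
position: [0.4764, 0.2214, 0.1644]
ee_rot: [-0.054, 0.91, 0.118, 0.394]
contact_force: [0.1, 0.6, -0.2]
width: 0.0602
gripper_force: 0.0
```

Call:
drive_tool(rows=[[[0,0,0.15],[0,0,2],6.0],[[0,0,0.15],[0,0,2],6.0],[[0,0,0.15],[0,0,0],6.0],[[0,0,0],[0,0,0],6.0]])

```text
clock: 13.08
position: [0.4967, 0.2238, 0.1867]
ee_rot: [-0.07, 0.89, 0.153, 0.423]
contact_force: [-0.2, -1.1, -0.2]
width: 0.0602
gripper_force: 0.0
```

```bash
python3 - <<'E'
from fit import *
plan(w(*C,[0,0,150])[0],tool(-.017-np.pi/6,0)); plan(w(*C,[0,0,150])[0],tool(.84,0))
E
```

```text
shift cm [13.73 -0.58 -3.67] rot [ 0.097  0.91  -0.821] n>= 7 w 0.0602 q [ 0.26  0.05  2.37  2.78  0.17 -1.27] F [-0.2 -1.1 -0.2] t 13.075
shift cm [13.73 -0.58 -3.67] rot [-0.494  0.747  0.466] n>= 6 w 0.0602 q [ 0.26  0.05  2.37  2.78  0.17 -1.27] F [-0.2 -1.1 -0.2] t 13.075
```

Call:
drive_tool(rows=[[[-0.08,0.125,0.078],[0,0,0.5],6.0],[[-0.08,0.125,0.078],[0,0,0.5],6.0],[[-0.08,0.125,0.078],[0,0,0.5],6.0],[[0,0,0],[0,0,0],6.0],[[0,0,0],[0,0,0],6.0]])

```text
clock: 13.7
position: [0.5, 0.262, 0.2048]
ee_rot: [-0.114, 0.883, 0.189, 0.413]
contact_force: [-0.6, -0.3, -0.1]
width: 0.0599
gripper_force: 0.0
```

```bash
python3 - <<'E'
from fit import *
plan(w(*C,[0,0,150])[0],tool(-.017-np.pi/6,0)); plan(w(*C,[0,0,150])[0],tool(.84,0))
E
```

```text
shift cm [13.4  -4.4  -5.48] rot [ 0.     0.919 -0.896] n>= 8 w 0.0599 q [ 0.24  0.04  2.31  1.96  0.2  -0.49] F [-0.6 -0.3 -0.1] t 13.7
shift cm [13.4  -4.4  -5.48] rot [-0.568  0.688  0.391] n>= 6 w 0.0599 q [ 0.24  0.04  2.31  1.96  0.2  -0.49] F [-0.6 -0.3 -0.1] t 13.7
```

Call:
drive_tool(rows=[[[-0.08,0.12,0.04],[0,0,0],6.0],[[-0.08,0.12,0.04],[0,0,0],6.0],[[-0.08,0.12,0.04],[0,0,0],6.0],[[-0.08,0.12,0.04],[0,0,0],6.0],[[-0.08,0.12,0.04],[0,0,0],6.0],[[-0.08,0.12,0.04],[0,0,0],6.0],[[0,0,0],[0,0,0],6.0]])

```text
clock: 14.58
position: [0.4991, 0.3087, 0.2194]
ee_rot: [-0.125, 0.924, 0.286, 0.219]
contact_force: [0.6, 0.2, 0.5]
width: 0.06
gripper_force: 0.0
```

```bash
python3 - <<'E'
from fit import *
plan(w(*C,[0,0,150])[0],tool(-.017-np.pi/6,0))
E
```

```text
shift cm [13.49 -9.07 -6.94] rot [-0.132  0.522 -1.115] n>= 7 w 0.06 q [0.28 0.1  1.92 0.39 0.72 1.01] F [0.6 0.2 0.5] t 14.575
```

Call:
drive_tool(rows=[[[-0.016,0.065,-0.139],[1.7,-1.13,0],6.0],[[-0.016,0.065,-0.139],[1.7,-1.13,0],6.0],[[-0.016,0.065,-0.139],[1.7,-1.13,0],6.0],[[-0.016,0.065,-0.139],[1.7,-1.13,0],6.0],[[-0.016,0.065,-0.139],[1.7,-1.13,-1.7],6.0],[[-0.016,0.065,-0.139],[1.7,-1.13,-1.7],6.0],[[-0.016,0.065,-0.139],[1.7,-1.13,-1.7],6.0],[[-0.016,0.065,-0.139],[1.6,-1.13,-1.7],6.0]])

```text
clock: 15.58
position: [0.6298, 0.2181, 0.1476]
ee_rot: [-0.004, 0.964, -0.267, -0.004]
contact_force: [0.1, -0.5, 0.5]
width: 0.06
gripper_force: 0.0
```

Call:
drive_tool(rows=[[[0,0,0],[0,0,0],6.0],[[0,0,0],[0,0,0],6.0]])

```text
clock: 15.82
position: [0.6298, 0.2172, 0.1491]
ee_rot: [-0.003, 0.964, -0.265, -0.003]
contact_force: [-0.1, 0.5, 0.4]
width: 0.0603
gripper_force: 0.0
```

```bash
python3 - <<'E'
from fit import *
plan(w(*C,[0,0,101])[0],tool(-.017-np.pi/6,0))
E
```

```text
shift cm [ 0.42  0.08 -4.81] rot [-0.007 -0.003 -0.004] n>= 1 w 0.0603 q [0.22 0.47 1.44 0.01 1.24 2.33] F [-0.1  0.5  0.4] t 15.825
```

Call:
drive_tool(rows=[[[-0.007,-0.003,-0.004],[0.4,0.1,-1],6.0],[[0,0,0],[0,0,-1.8],6.0],[[0,0,0],[0,0,-2],6.0],[[0,0,0],[0,0,0],6.0],[[0,0,0],[0,0,0],4.8],[[0,0,0],[0,0,0],4.0],[[0,0,0],[0,0,0],4.0],[[0,0,0],[0,0,0],4.0]], force=30)

```text
clock: 16.82
position: [0.6358, 0.217, 0.1026]
ee_rot: [0.001, 0.963, -0.268, 0.001]
contact_force: [-1.7, -1.2, 3.3]
width: 0.0434
gripper_force: 35.5
```

```bash
python3 - <<'E'
from fit import *
plan(w(*C,[0,0,101])[0],tool(-.017-np.pi/6,0));print(manip.get_state()["moment"],manip.get_state()["gripper_force"])
E
```

```text
shift cm [-0.18  0.1  -0.16] rot [0.003 0.002 0.003] n>= 1 w 0.0434 q [ 0.23  0.51  1.48 -0.    1.14  2.34] F [-1.7 -1.2  3.3] t 16.825
[-0.27674034  0.37665707 -0.0061423 ] 35.45759439468384
```

Call:
drive_tool(rows=[[[0,0,0.1],[0,0,0],4.0],[[0,0,0.15],[0,0,0],4.0],[[0,0,0.15],[0,0,0],4.0],[[0,0,0.15],[0,0,0],4.0],[[0,0,0.15],[0,0,0],4.0],[[0,0,0.15],[0,0,0],4.0],[[0,0,0.15],[0,0,0],4.0],[[0,0,0.047],[0,0,0],4.0]], force=40)

```text
clock: 17.82
position: [0.6358, 0.2184, 0.1026]
ee_rot: [-0.0, 0.968, 0.25, 0.002]
contact_force: [-2.7, 1.4, 3.1]
width: 0.043
gripper_force: 40.3
```

Call:
drive_tool(rows=[[[0,0,0],[0,0,0],4.0],[[0,0,0],[0,0,0],4.0]])

```text
clock: 18.08
position: [0.6358, 0.2183, 0.1026]
ee_rot: [-0.0, 0.969, 0.249, 0.002]
contact_force: [-3.9, 2.6, 5.0]
width: 0.0436
gripper_force: 40.6
```

```bash
python3 - <<'E'
from look import *
plan(w(*C,[0,0,101])[0],tool(-.017+np.pi/6,0));print(manip.get_state()["moment"]);c2("pics/g7.png")
E
```

```text
shift cm [-0.18 -0.03 -0.16] rot [-0.002  0.004  0.004] n>= 1 w 0.0436 q [0.23 0.51 1.49 0.   1.14 1.29] F [-3.9  2.6  5. ] t 18.075
[0.19071146 0.34325268 0.07945062]
```

View pics/g7.png

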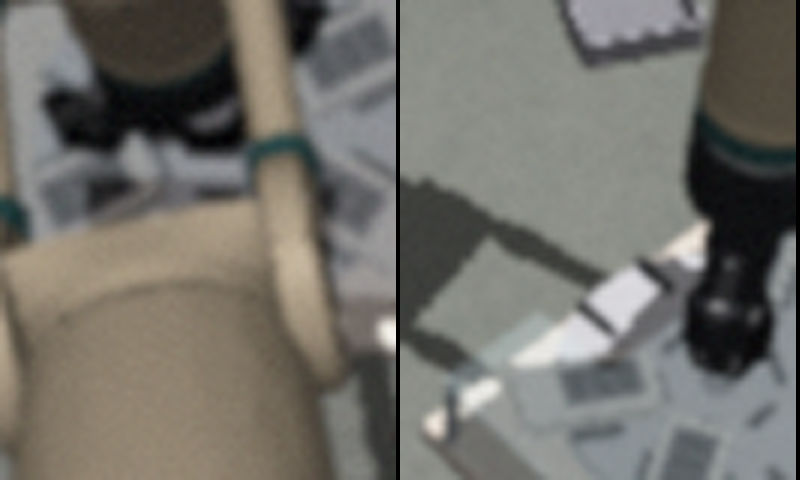

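The carousel turned one step, and the scene crop shows an empty pocket with rails at the opening. Now for the second cassette.

Call:
drive_tool(rows=[[[0,0,0],[0,0,0],5.0],[[0,0,0],[0,0,0],6.0],[[0,0,0],[0,0,2.5],6.0],[[0,0,0],[0,0,4],6.0],[[0,0,0],[0,0,4],6.0],[[0,0,-0.05],[-2,-3,0],6.0],[[0,0,-0.05],[-2,-4,0],6.0],[[0,0,-0.05],[-2,-4,0],6.0]])

```text
clock: 19.18
position: [0.5755, 0.1058, 0.2066]
ee_rot: [0.001, 0.985, 0.175, 0.002]
contact_force: [-0.2, -0.7, 0.7]
width: 0.0601
gripper_force: 0.0
```

Call:
drive_tool(rows=[[[0,0,-0.05],[-2,-4.5,0],6.0],[[0,0,-0.05],[-2,-4.5,0],6.0],[[0,0,-0.05],[-2,-4.5,0],6.0],[[0,0,-0.05],[0,-4.5,0],6.0],[[0,0,-0.05],[0,-4.5,0],6.0],[[0,0,-0.05],[0,-4.5,0],6.0],[[0,0,-0.05],[0,-4.5,0],6.0],[[0,0,-0.05],[0,-4,0],6.0]])

```text
clock: 20.18
position: [0.5156, -0.2501, 0.2067]
ee_rot: [0.001, 1.0, -0.025, 0.002]
contact_force: [-0.0, 0.4, -0.1]
width: 0.0598
gripper_force: 0.0
```

```bash
python3 - <<'E'
from look import *
plan(w(*M,[-103,0,130])[0],tool(M[2],45))
E
```

```text
shift cm [-0.04  0.17 -7.67] rot [-0.041 -0.781 -0.009] n>= 5 w 0.0598 q [-0.57  0.29  1.57 -0.    1.27  1.05] F [-0.   0.4 -0.1] t 20.175
```

Call:
drive_tool(rows=[[[-0.005,-0.098,-0.001],[0,0,0],6.0],[[-0.005,-0.098,-0.001],[0,0,0],6.0],[[-0.005,-0.098,-0.001],[0,0,0],6.0],[[-0.005,-0.098,-0.001],[0,0,-0.7],6.0],[[-0.005,-0.098,-0.001],[0,0,-1],6.0],[[-0.005,-0.098,-0.001],[0,0,-1],6.0],[[-0.005,-0.098,-0.001],[0,0,-1],6.0],[[-0.005,-0.098,-0.001],[0,0,-1],6.0]])

```text
clock: 21.18
position: [0.5163, -0.2455, 0.1628]
ee_rot: [0.007, 0.929, -0.024, 0.369]
contact_force: [1.0, 1.3, 0.2]
width: 0.0599
gripper_force: 0.0
```

Call:
drive_tool(rows=[[[0,0,0],[0,0.2,-1.5],6.0],[[0,0,0],[0,0,-1.5],6.0],[[0,0,0],[0,0,0],6.0]])

```text
clock: 21.55
position: [0.5163, -0.2431, 0.1318]
ee_rot: [0.006, 0.93, -0.024, 0.367]
contact_force: [0.0, -0.3, 0.2]
width: 0.06
gripper_force: 0.0
```

```bash
python3 - <<'E'
from look import *
plan(w(*M,[-33,0,42.3])[0],tool(M[2],45))
E
```

```text
shift cm [ 6.88 -0.95 -8.95] rot [-0.009 -0.034 -0.011] n>= 2 w 0.06 q [-0.9   0.21  2.24  1.34  0.56 -0.42] F [ 0.  -0.3  0.2] t 21.55
```

Call:
drive_tool(rows=[[[-0.004,-0.017,-0.005],[0.5,-0.5,-1.8],6.0],[[-0.005,-0.017,-0.006],[1,-0.3,-1.7],6.0],[[0,0,0],[1,0,-1.7],6.0],[[0,0,0],[1.2,-0.1,-1.6],6.0],[[0,0,0],[1.2,0,-1.2],6.0],[[0,0,0],[0,0,0],6.0]])

```text
clock: 22.3
position: [0.5667, -0.2523, 0.0529]
ee_rot: [0.012, 0.923, -0.027, 0.384]
contact_force: [-0.1, 0.3, -0.8]
width: 0.0598
gripper_force: 0.0
```

```bash
python3 - <<'E'
from look import *
plan(w(*M,[-33,0,42.3])[0],tool(M[2],45))
E
```

```text
shift cm [ 1.83 -0.02 -1.06] rot [ 0.002  0.002 -0.001] n>= 1 w 0.0598 q [-0.82  0.43  2.27  1.89  0.54 -0.96] F [-0.1  0.3 -0.8] t 22.3
```

Call:
drive_tool(rows=[[[0,0,0],[0.9,-0.05,-0.55],6.0],[[0,0,0],[0.9,-0.05,-0.5],6.0],[[0,0,0],[0,0,0],6.0],[[0,0,0],[0,0,0],4.4],[[0,0,0],[0,0,0],3.4],[[0,0,0],[0,0,0],3.4],[[0,0,0],[0,0,0],3.4]], force=40)

```text
clock: 23.18
position: [0.5839, -0.253, 0.0428]
ee_rot: [0.012, 0.923, -0.027, 0.384]
contact_force: [-1.9, -0.1, 2.4]
width: 0.0373
gripper_force: 40.1
```

Call:
drive_tool(rows=[[[0,0,0],[0,0,0],3.4],[[0,0,0],[-0.6,0.03,0],3.4],[[0,0,0],[-1.2,0.07,0],3.4],[[0,0,0],[-1.6,0.1,0],3.4],[[0,0,0],[-1.8,0.1,0],3.4],[[0,0,0],[-1.8,0.1,0],3.4],[[0,0,0],[-1.8,0.1,0],3.4],[[0,0,0],[-1.8,0.1,0],3.4]], force=60)

```text
clock: 24.18
position: [0.4756, -0.247, 0.0418]
ee_rot: [0.013, 0.924, -0.028, 0.382]
contact_force: [0.0, -0.4, -1.4]
width: 0.0366
gripper_force: 60.2
```

```bash
python3 - <<'E'
from look import *
plan(w(*M,[-133,0,42.3])[0],tool(M[2],45))
t=eyes.get_image("top");s=eyes.get_image("scene")
np.save("pics/t8.npy",t);np.save("pics/s8.npy",s)
a=np.zeros((600,800,3),np.uint8)
a[:600,:396]=crop(t,320,140,66,100,6)
a[:600,400:796]=crop(s,150,190,66,100,6)
cv2.imwrite("pics/g8.png",a)
E
```

```text
shift cm [0.96 0.04 0.05] rot [ 0.002 -0.     0.001] n>= 1 w 0.0366 q [-1.01  0.42  2.44  1.9   0.65 -1.18] F [ 0.  -0.4 -1.4] t 24.175
```

View pics/g8.png

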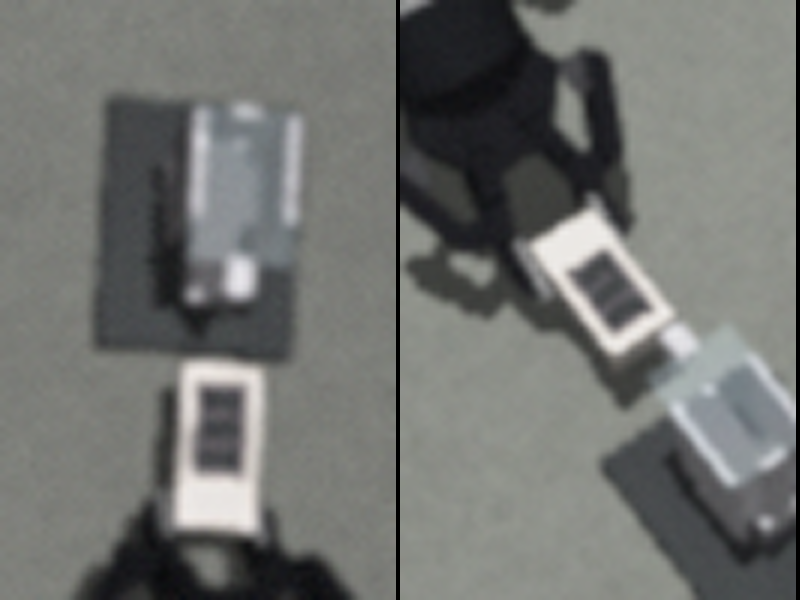

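The magazine is now empty, so there were two cassettes. The held cassette's corners are roughly (185,361), (265,363), (258,533) and (175,530).

```bash
python3 - <<'E'
from fit import *
tf=manip.get_state()["position"]
# same hand-picked style for both pulls, TCP then and now
for uv,tcp in [([(183,355),(264,357),(258,528),(173,525)],[.4853,-.2478]),([(185,361),(265,363),(258,533),(175,530)],tf[:2])]:
    P=np.array([back("top",np.array([320+(u+.5)/6-.5,140+(v+.5)/6-.5]),.068) for u,v in uv]);d=P[0]+P[1]-P[2]-P[3]
    print(P.mean(0),P.mean(0)[:2]-tcp,np.arctan2(d[1],d[0]))
# automatic: bright white region
for f in("t2","t8"):
    im=np.load(f"pics/{f}.npy")[198:232,345:368].astype(int);m=((im.min(2)>185)).astype(np.uint8)
    c=max(cv2.findContours(m,0,1)[0],key=cv2.contourArea);r=cv2.minAreaRect(c);print(f,r,back("top",np.array(r[0])+[345,198],.068))
plan(w(*C,[-117,0,83])[0],tool(-.01,45))
E
```

```text
[ 0.51035009 -0.24965021  0.068     ] [ 0.02505009 -0.00185021] -0.07039282876134292
[ 0.5076824  -0.25019011  0.068     ] [ 0.03271081 -0.0034909 ] -0.07366509583581807
t2 ((11.0, 15.0), (26.0, 12.0), 90.0) [ 0.51050668 -0.24916017  0.068     ]
t8 ((11.422694206237793, 16.04613494873047), (12.434467315673828, 26.41699981689453), 2.8624050617218018) [ 0.50747093 -0.25031168  0.068     ]
shift cm [ 4.2  46.67  4.15] rot [ 0.    -0.002  0.053] n>= 8 w 0.0366 q [-1.01  0.42  2.44  1.9   0.65 -1.18] F [ 0.7  0.2 -0.4] t 24.275
```

Call:
drive_tool(rows=[[[0,0,0],[0,0.7,1.5],3.4],[[0,0,0],[0,2,1.5],3.4],[[0,0,0.006],[0,3,1.1],3.4],[[0,0,0.006],[0,3,0],3.4],[[0,0,0.006],[0,3,0],3.4],[[0,0,0.006],[0,3,0],3.4],[[0,0,0.006],[0,3,0],3.4],[[0,0,0.006],[0,3,0],3.4]])

```text
clock: 25.28
position: [0.4775, -0.0396, 0.0834]
ee_rot: [0.006, 0.924, -0.011, 0.383]
contact_force: [1.6, -0.8, -1.1]
width: 0.0363
gripper_force: 60.2
```

Call:
drive_tool(rows=[[[0,0,0.006],[0,3,0],3.4],[[0,0,0.006],[0,3,0],3.4],[[0,0,0.005],[0,3,0],3.4],[[0,0,0],[0,3,0],3.4],[[0,0,0],[0,3,0],3.4],[[0,0,0],[0.5,3,0],3.4],[[0,0,0],[1,3,0],3.4],[[0,0,0],[1,2.5,0],3.4]])

```text
clock: 26.28
position: [0.5026, 0.1963, 0.0833]
ee_rot: [0.002, 0.924, -0.003, 0.383]
contact_force: [1.5, -0.9, -0.7]
width: 0.0361
gripper_force: 60.2
```

Call:
drive_tool(rows=[[[0,0,0],[0.8,2,0],3.4],[[0,0,0],[0.6,1.3,0],3.4],[[0,0,0],[0,0.5,-0.8],3.4],[[0,0,0],[0,0,-0.8],3.4],[[0,0,0],[0,0,0],3.4]])

```text
clock: 26.9
position: [0.5163, 0.2326, 0.0665]
ee_rot: [0.003, 0.924, -0.002, 0.383]
contact_force: [-0.4, -0.3, -0.6]
width: 0.0368
gripper_force: 60.2
```

```bash
python3 - <<'E'
from fit import *
plan([.5203,.2195,.040],tool(-.01,45))
E
```

```text
shift cm [ 0.4  -1.31 -2.65] rot [ 0.003 -0.    -0.003] n>= 1 w 0.0368 q [ 0.53  0.37  2.34  4.1   0.46 -2.08] F [-0.4 -0.3 -0.6] t 26.9
```

Call:
drive_tool(rows=[[[0,0,0],[0.2,-0.6,0],3.4],[[0,0,0],[0.2,-0.7,0],3.4],[[0,0,0],[0,0,-0.8],3.4],[[0,0,0],[0,0,-0.8],3.4],[[0,0,0],[0,0,-0.5],3.4],[[0,0,0],[0,0,0],3.4]])

```text
clock: 27.65
position: [0.521, 0.2195, 0.0463]
ee_rot: [0.003, 0.924, -0.003, 0.384]
contact_force: [0.4, 1.0, -1.1]
width: 0.0371
gripper_force: 60.2
```

```bash
python3 - <<'E'
from look import *
plan([.5203,.2195,.040],tool(-.01,45)); c2("pics/g9.png")
E
```

```text
shift cm [-0.07  0.   -0.63] rot [ 0.003  0.002 -0.003] n>= 1 w 0.0371 q [ 0.49  0.42  2.37  3.92  0.5  -1.92] F [ 0.4  1.  -1.1] t 27.65
```

View pics/g9.png

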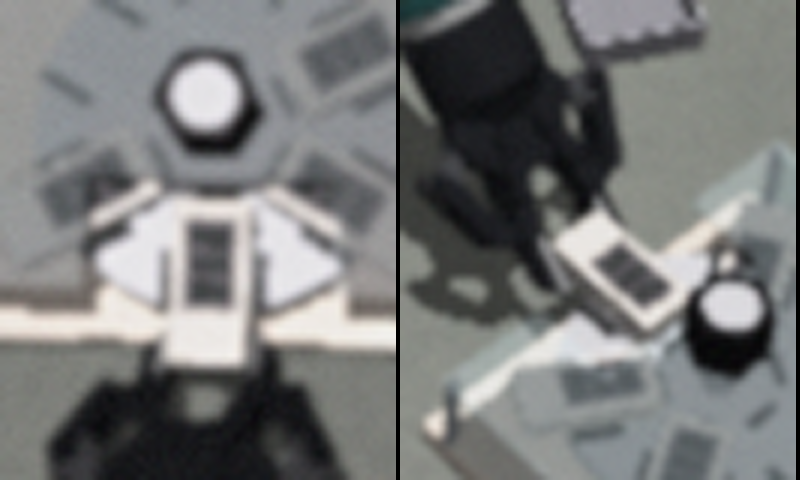

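The cassette is centred between the rails, columns 168–250, with its inner end at row 200. Next I'll lower it.

Call:
drive_tool(rows=[[[0,0,0],[0,0,-0.5],3.4],[[0,0,0],[0,0,-0.2],3.4],[[0,0,0],[0,0,-0.1],3.4],[[0,0,0],[0,0,0],3.4]])

```text
clock: 28.25
position: [0.521, 0.22, 0.0384]
ee_rot: [0.002, 0.923, -0.002, 0.384]
contact_force: [-0.7, -0.2, -0.9]
width: 0.0364
gripper_force: 60.2
```

Call:
drive_tool(rows=[[[0,0,0],[0,0,-0.08],3.4],[[0,0,0],[0,0,0],3.4]])

```text
clock: 28.5
position: [0.5211, 0.22, 0.0379]
ee_rot: [0.002, 0.923, -0.002, 0.384]
contact_force: [0.1, -0.4, 0.6]
width: 0.0366
gripper_force: 60.3
```

Call:
drive_tool(rows=[[[0,0,0],[0,0,-0.07],3.4],[[0,0,0],[0,0,0],3.4]])

```text
clock: 28.75
position: [0.5212, 0.22, 0.0375]
ee_rot: [0.002, 0.923, -0.002, 0.384]
contact_force: [-2.6, 0.3, 2.9]
width: 0.0365
gripper_force: 60.6
```

Call:
drive_tool(rows=[[[0,0,0],[0.1,0,0.03],3.4],[[0,0,0],[0.08,0,0],3.4],[[0,0,0],[0,0,0],3.4]])

```text
clock: 29.12
position: [0.523, 0.2199, 0.0376]
ee_rot: [0.002, 0.923, -0.003, 0.384]
contact_force: [-2.2, 1.3, 3.1]
width: 0.0365
gripper_force: 60.6
```

```bash
python3 - <<'E'
from fit import *
t=eyes.get_image("top"); im=t[178:216,180:210].astype(int); m=(im.min(2)>0)
np.set_printoptions(linewidth=200)
print("col198 rows",t[178:216,198].min(1)); 
for r in(200,206): print(r,t[r,182:208].min(1))
plan([.5228,.2195,.037],tool(-.01,45))
E
```

```text
col198 rows [140 130 111  81  94 173 220 218 181 127  99 107 119 127 127 123 127 136 138 131 128 130 149 184 220 231 233 232 233 231 234 223 179 106  55  60  86  92]
200 [206 193 187 173 145 128 176 207 189 148 125 114 116 114 114 118 149 196 218 187 121 101 148 181 183 165]
206 [188 185 167 144 141 163 201 227 230 230 230 230 229 231 230 231 233 232 203 149 111 119 147 175 190 194]
shift cm [-0.02 -0.04 -0.06] rot [ 0.002  0.003 -0.004] n>= 1 w 0.0366 q [ 0.49  0.44  2.38  3.88  0.53 -1.87] F [-1.6  0.7  3.2] t 29.175
```

```bash
python3 - <<'E'
from fit import *
c,s=np.cos(C[2]),np.sin(C[2])
for uv in [(198,182.6),(198,210.4),(193.8,196.5)]:
    d=back("top",np.array(uv),.063)[:2]-C[:2]; print(c*d[0]+s*d[1],-s*d[0]+c*d[1])
E
```

```text
-0.038263029353942914 -0.008361827928050953
-0.12016208641934491 -0.012196726442560582
-0.07975630313856474 0.0019041851794555356
```

The cassette centre is about 79.5 mm in front of the axis and it's on the floor. I'll release it and go back to the knob.

Call:
drive_tool(rows=[[[0,0,0],[0,0,0],5.0],[[0,0,0],[0,0,0],5.5],[[0,0,0],[-1.5,0,0],5.5],[[0,0,0],[-2.5,0,0.5],6.0],[[0,0,0],[-1,0,3],6.0],[[0,0,0.1],[0,0,4],6.0],[[0,0,0.15],[0,0,4],6.0],[[0,0,0.15],[0,0,2],6.0]])

```text
clock: 30.18
position: [0.4793, 0.222, 0.165]
ee_rot: [-0.053, 0.909, 0.12, 0.395]
contact_force: [0.4, 1.2, 0.1]
width: 0.0598
gripper_force: 0.0
```

Call:
drive_tool(rows=[[[0,0,0.15],[0,0,2],6.0],[[0,0,0.15],[0,0,2],6.0],[[0,0,0.15],[0,0,0],6.0],[[0,0,0],[0,0,0],6.0],[[-0.08,0.125,0.078],[0,0,0.5],6.0],[[-0.08,0.125,0.078],[0,0,0.5],6.0],[[-0.08,0.125,0.078],[0,0,0.5],6.0],[[0,0,0],[0,0,0],6.0]])

```text
clock: 31.18
position: [0.5034, 0.2631, 0.2064]
ee_rot: [-0.114, 0.882, 0.192, 0.415]
contact_force: [0.1, -0.7, -0.2]
width: 0.0602
gripper_force: 0.0
```

Call:
drive_tool(rows=[[[0,0,0],[0,0,0],6.0],[[-0.08,0.12,0.04],[0,0,0],6.0],[[-0.08,0.12,0.04],[0,0,0],6.0],[[-0.08,0.12,0.04],[0,0,0],6.0],[[-0.08,0.12,0.04],[0,0,0],6.0],[[-0.08,0.12,0.04],[0,0,0],6.0],[[-0.08,0.12,0.04],[0,0,0],6.0],[[0,0,0],[0,0,0],6.0]])

```text
clock: 32.17
position: [0.502, 0.3087, 0.22]
ee_rot: [-0.124, 0.924, 0.289, 0.218]
contact_force: [-0.8, 0.7, 0.5]
width: 0.0605
gripper_force: 0.0
```

```bash
python3 - <<'E'
from fit import *
plan(w(*C,[0,0,150])[0],tool(-.017-np.pi/6,0))
E
```

```text
shift cm [13.2  -9.07 -7.  ] rot [-0.131  0.519 -1.122] n>= 7 w 0.0605 q [0.28 0.1  1.91 0.39 0.72 1.01] F [-0.8  0.7  0.5] t 32.175
```

Call:
drive_tool(rows=[[[-0.016,0.065,-0.14],[1.7,-1.13,0],6.0],[[-0.016,0.065,-0.14],[1.7,-1.13,0],6.0],[[-0.016,0.065,-0.14],[1.7,-1.13,0],6.0],[[-0.016,0.065,-0.14],[1.7,-1.13,0],6.0],[[-0.016,0.065,-0.14],[1.7,-1.13,-1.7],6.0],[[-0.016,0.065,-0.14],[1.7,-1.13,-1.7],6.0],[[-0.016,0.065,-0.14],[1.7,-1.13,-1.7],6.0],[[-0.016,0.065,-0.14],[1.6,-1.13,-1.7],6.0]])

```text
clock: 33.17
position: [0.6327, 0.2181, 0.1482]
ee_rot: [-0.004, 0.963, -0.268, -0.006]
contact_force: [0.2, -0.3, 0.4]
width: 0.06
gripper_force: 0.0
```

Call:
drive_tool(rows=[[[0,0,0],[0,0,0],6.0],[[0,0,0],[0,0,0],6.0]])

```text
clock: 33.42
position: [0.6327, 0.2173, 0.1497]
ee_rot: [-0.003, 0.964, -0.266, -0.005]
contact_force: [-0.3, -0.4, -0.4]
width: 0.0596
gripper_force: 0.0
```

```bash
python3 - <<'E'
from fit import *
plan([.635,.218,.101],tool(-.017-np.pi/6,0))
E
```

```text
shift cm [ 0.23  0.07 -4.87] rot [-0.008 -0.007 -0.002] n>= 1 w 0.0596 q [0.22 0.48 1.43 0.01 1.25 2.33] F [-0.3 -0.4 -0.4] t 33.425
```

Call:
drive_tool(rows=[[[-0.008,-0.007,-0.002],[0.2,0.07,-1],6.0],[[0,0,0],[0,0,-1.8],6.0],[[0,0,0],[0,0,-1.9],6.0],[[0,0,0],[0,0,0],6.0],[[0,0,0],[0,0,0],4.8],[[0,0,0],[0,0,0],4.0],[[0,0,0],[0,0,0],4.0],[[0,0,0],[0,0,0],4.0]], force=40)

```text
clock: 34.42
position: [0.6365, 0.2166, 0.1043]
ee_rot: [0.002, 0.963, -0.268, 0.001]
contact_force: [-3.1, -2.1, 5.7]
width: 0.0435
gripper_force: 46.5
```

Call:
drive_tool(rows=[[[0,0,0.1],[0,0,0],4.0],[[0,0,0.15],[0,0,0],4.0],[[0,0,0.15],[0,0,0],4.0],[[0,0,0.15],[0,0,0],4.0],[[0,0,0.15],[0,0,0],4.0],[[0,0,0.15],[0,0,0],4.0],[[0,0,0.15],[0,0,0],4.0],[[0,0,0.05],[0,0,0],4.0]])

```text
clock: 35.42
position: [0.6366, 0.2187, 0.1043]
ee_rot: [-0.001, 0.968, 0.252, 0.003]
contact_force: [-3.9, 2.0, 3.3]
width: 0.0431
gripper_force: 46.6
```

Call:
drive_tool(rows=[[[0,0,0.1],[0,0,0],4.0],[[0,0,0.15],[0,0,0],4.0],[[0,0,0.15],[0,0,0],4.0],[[0,0,0.15],[0,0,0],4.0],[[0,0,0.15],[0,0,0],4.0],[[0,0,0.15],[0,0,0],4.0],[[0,0,0.15],[0,0,0],4.0],[[0,0,0.045],[0,0,0],4.0]])

```text
clock: 36.42
position: [0.6348, 0.2199, 0.1043]
ee_rot: [-0.003, 0.713, 0.701, 0.003]
contact_force: [-7.8, 5.2, 5.7]
width: 0.0429
gripper_force: 46.8
```

Call:
drive_tool(rows=[[[0,0,0],[0,0,0],4.0],[[0,0,0],[0,0,0],4.0]])

```text
clock: 36.67
position: [0.6348, 0.2199, 0.1043]
ee_rot: [-0.003, 0.714, 0.7, 0.003]
contact_force: [-7.3, 4.9, 5.9]
width: 0.0434
gripper_force: 46.8
```

```bash
python3 - <<'E'
from fit import *
plan([.635,.218,.101],tool(-.017+np.pi/2,0));print(manip.get_state()["moment"])
E
```

```text
shift cm [ 0.02 -0.19 -0.33] rot [-0.008 -0.     0.003] n>= 1 w 0.0434 q [0.23 0.51 1.48 0.01 1.15 0.24] F [-7.3  4.9  5.9] t 36.675
[0.6053957  0.46284524 0.02441554]
```

Now I'll release, lift, move clear, wait for it to settle, and take the final look.

Call:
drive_tool(rows=[[[0,0,0],[0,0,0],5.0],[[0,0,0],[0,0,0],6.0],[[0,0,0],[0,0,2.5],6.0],[[0,0,0],[0,0,4],6.0],[[0,0,0],[0,0,4],6.0],[[0,0,0],[-2,-3,1],6.0],[[0,0,0],[-3,-4,0],6.0],[[0,0,0],[-3,-4,0],6.0]])

```text
clock: 37.67
position: [0.5566, 0.1058, 0.2186]
ee_rot: [0.0, 0.714, 0.7, 0.003]
contact_force: [-0.2, -1.3, -0.9]
width: 0.0603
gripper_force: 0.0
```

Call:
drive_tool(rows=[[[0,0,0],[-3,-5,0],6.0],[[0,0,0],[-3,-5,0],6.0],[[0,0,0],[-2,-5,0],6.0],[[0,0,0],[-2,-5,0],6.0],[[0,0,0],[0,-5,0],6.0],[[0,0,0],[0,-5,0],6.0],[[0,0,0],[0,-4,0],6.0],[[0,0,0],[0,0,0],6.0]])

```text
clock: 38.67
position: [0.4571, -0.2364, 0.2184]
ee_rot: [0.001, 0.715, 0.699, 0.002]
contact_force: [-0.1, 1.2, 0.4]
width: 0.0601
gripper_force: 0.0
```

```bash
python3 - <<'E'
from look import *
plan([.635,.218,.101])
t=eyes.get_image("top");s=eyes.get_image("scene")
a=np.zeros((600,800,3),np.uint8)
k=crop(t,145,118,100,95,4);draw(k,"top",C,[hexa],[145,118],4,(0,0,255))
a[:380,:400]=k; a[:380,400:800]=crop(s,265,135,100,95,4)
a[390:600,:280]=cv2.resize(t[:,:,::-1],(280,210)); a[390:600,300:580]=cv2.resize(s[:,:,::-1],(280,210))
cv2.imwrite("pics/f.png",a)
E
```

```text
shift cm [ 17.79  45.44 -11.74] rot [0. 0. 0.] n>= 9 w 0.0601 q [-0.61  0.2   1.67  0.    1.27 -0.59] F [-0.1  1.2  0.4] t 38.675
```

View pics/f.png

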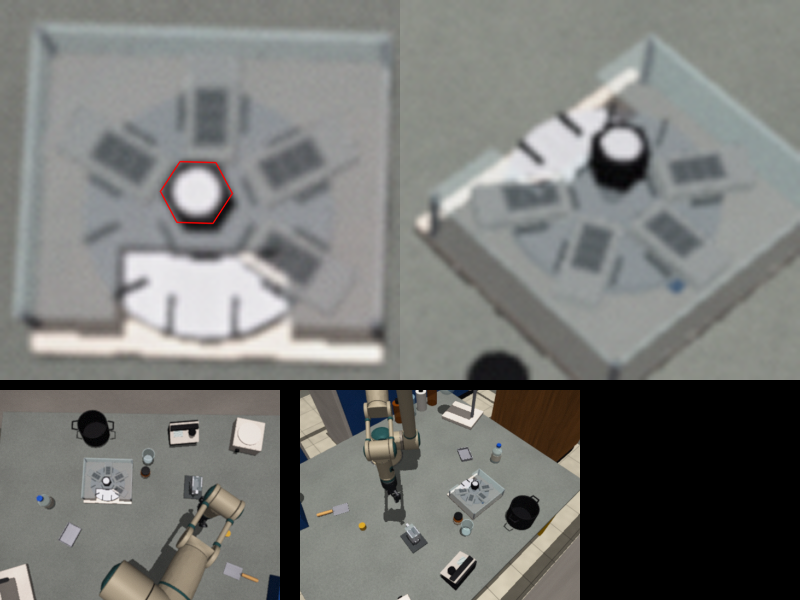

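The final picture shows four cassettes radial in their pockets under the cover, an empty pocket square at the opening, and the bystanders where they were.

```bash
python3 -c "
from rig import job
print(job.sign_off())"
```

```text
the job is handed in; nothing more can be done
None
```

The job is handed in: the magazine held two cassettes, and both are now seated in the changer with the two already there, all under the cover, with an empty pocket square at the opening and the other things on the bench not disturbed.

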